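# Push the sample cassette home in the inspection station

### The job

Withdraw the cross bolt that bars the way on the spice inspection station, then push the white sample cassette along its guide into the housing until it is fully home: its front must press the sprung end pad, hidden inside, right in. Push gently and along the cassette's centre line (pushed off-centre it skews and jams on the guide blocks), leave the bolt withdrawn and the cassette home and straight, and do not disturb the jars and the pen.

Things in the scene. Friction and masses are not known exactly. Their poses are not given: they have to be found in the camera images.
- station: The fixed inspection station: dark metal base plate 390 long, 220 wide, 12 mm thick with aluminium guide blocks on both sides, leading into a white housing. Origin on the table, on the guide's centre line; +x is the way the cassette goes in, +y the left, z up. The plate spans x = -90 to 300 mm.
- guide_mid (a point): On the guide's centre line, on the plate (z 12), at station x = 50 mm. Pairs of guide blocks, each 25 mm long, stand at station x = -20, 50 and 120 mm: inner faces at y = +-80 mm (5 mm play beside the flange of the cassette), caps over the flange reaching in to y = +-66 mm, tops at z = 26 mm. A skewed cassette's front corner catches in the gaps between them.
- nose (a point): Middle of the front top edge of the housing's low nose (station x = 185 mm, z = 75 mm). The nose is 115 mm long, y = +-102 mm, with a tunnel for the cassette (side walls at y = +-80 mm, roof underside at z = 60 mm). Behind it stands the tall body, from station x = 300 to 450 mm, 260 mm wide, 170 mm high. A front corner caught on it comes free by nudging the tray's front sideways.
- cassette_rear (a point): Middle of the rear face of the loose white cassette, 37 mm above the table; axes as the cassette's, x forward. Flange 140 long x 150 wide x 6 mm, captive under the guide caps; on it an open tray 140 x 104 mm, flat walls 5 mm thick, z = 18 to 52 mm, with six lower sealed pots. 0.65-0.95 kg, drag 2 to 4 N. Starts with its rear at station x = -40 to -20 mm, skewed up to 0.03 rad.
- bolt (a joint): Slide of the steel cross bolt, m: 0 to 0.008 at the start = shot across the guide, ahead of the tray; grows to 0.070 as it is withdrawn to the station's +y. Stiff by about 2.5 N; stays where left. Its bar (12 x 12 mm, z = 30 to 42 mm, at station x = 135 mm) is clear of the cassette's way beyond 0.055.
- bolt_knob (a point): Centre of the bolt's upright round knob, 16 mm in diameter, z = 42 to 82 mm (this point at 62 mm), at station x = 135 mm, y = 118 mm plus the bolt's joint value. The keeper bracket inboard of it is 49 mm high.
- pad (a joint): Travel of the sprung end pad on the centre line inside the housing, m: 0 free, 0.008 pressed right in (solid stop). Its spring is under 1 N and does not push the cassette back. Its depth is set anew each time and cannot be seen: free face 240 to 270 mm ahead of the station's origin, so when home the cassette's rear is at station x = 108 to 138 mm.
Not all that is in view belongs to the job. There is more than one size of the part that bears cassette_rear; the job needs the largest.

How it is judged:
By the outcome, as a careful person would: the job done as asked, in the order asked, and still so for the second after the job is handed in, with the robot touching nothing.
It also fails if it takes over 64 s, if anything falls off the work surface, if the arm or the gripper's body presses on something with over 40 N, if the wrist force passes 120 N, or if a joint passes its speed limit or range.

### The arm

A 7-joint arm with a two-finger parallel gripper is mounted at the origin on the work surface. World frame = base frame: x ahead of the robot, y to its left, z up, the work surface at z = 0. Lengths are in mm, angles in degrees, forces in N, time in s.
With the tool pointing down it reaches from about 425 to 1025 mm from the base axis. Payload 9.4 kg.
Tool frame: the origin (TCP) lies midway between the tips of the shut fingers; the grasp point (between the pads) lies 19 mm behind it; z points along the fingers, y is the line along which they close (so a half turn about z gives the same grasp; the last joint's range is limited). The gripper opens to 85 mm and grips with 20 to 120 N. Pads are 22 mm wide; open, the fingers measure 114 mm over their backs; the gripper's body (76 mm by 85 mm) begins 54 mm behind the grasp point. The pads swing forward as they close: fully open they stand 13 mm farther back than shut.
Start: joints at [-69.597, 34.337, -0.143, 91.639, 0.103, 54.024, -4.572], TCP at [304.079, 658.149, 231.275] pointing down, gripper open.
Joint ranges: [-147.43, 147.43], [-19.82, 112.94], [-74.19, 73.91], [6.32, 146.72], [-59.91, 239.91], [6.04, 106.73], [-150.56, 150.56]. Speed limits (degrees/s): [127.2, 127.2, 172.46, 172.46, 180, 180, 180].

### API

Orientations are given as a 3x3 rotation matrix whose columns are the frame's x, y, z axes.
In Python, from plant import robot, eyes gives the robot as it stands.
- The arm moves only by the tool move_arm, never from a script. Its argument "series" is a list that holds one entry, the list of rows, each a list of 7 numbers: the shift along the tool's x, y, z in mm, then the turn, a rotation vector about the tool's x, y, z in units of 6 degrees (1.0 is 6 degrees), then the closure, from 0 (fully open) to 1 (shut). In form: [[[x, y, z, ax, ay, az, claw], ...]]. A call has 1 to 20 rows; each row shifts and turns the commanded pose from where the row before left it, along the tool's axes as they then stand; what a row does not reach is not made up. A row lasts 1/12 s, in which the tool goes at most 41.7 mm and 7.16 degrees, less where a joint would pass 70% of its speed; a pose out of reach is approached as far as the arm can. A call is refused whole if a number of a shift passes 41.7 or a number of a turn 1, either way. A call with a gripper value outside its range is refused whole. The fingers move at their own pace and stop on an object; the grip force is fixed at half the most. Time passes only in rows, so rows that do not move let the fingers close. It gives the time, the measured TCP pose, the force, the opening and the grip force at its end, in the units of the state.
- robot.sense(): the state, without advancing time (a new reading comes with each control period).
- eyes.capture(name): name is "scene" or "top" or "wrist"; returns a dict with "img" (480x640x3 uint8, red, green, blue), "range_z" (480x640 float32, mm along the optical axis (not along the pixel's ray), 0 where there is no reading), "vertical_fov" (degrees; the focal length in pixels is half the picture's height over the tangent of half this angle, whatever the lens; pixels are square), "cx", "cy" (the principal point, pixels), "extrinsics" (4x4, takes a point from camera to world coordinates); the wrist camera has in their place "T_tool_cam" (4x4, takes a point from camera to tool coordinates, whose origin is the TCP and whose axes are the flange's). Camera axes: x right, y down, z forward; pixel columns grow to the right and rows downward; lengths in mm; the calibration is good to about 2 mm. The wrist camera is an equidistant fisheye: a pixel r from the principal point sees the ray r / f radians off the axis. A picture is of the moment at which its call begins: read the wrist's pose just before it.
- robot.finish_job(): hands the job in; it is judged then, once.
The state is a dict: "clock": time; "joint_pos": joint angles; "dq": joint speeds; "joint_efforts": joint torques, N m; "position": TCP position; "orientation": TCP orientation; "force": force on the tool from outside, world axes, zero at the start; "ft_torque": the same for the moment, N m; "width": finger opening in mm; "finger_force": force on a finger pad.
Only numpy, scipy, OpenCV 4.12 (cv2) and the standard library are available. Lean on these libraries where they do the work, as an engineer would, in place of code of your own. Each camera call takes 0.05 s, during which the arm holds its last target. There are 200 camera calls.

## Working session

There is one attempt and no reset: what is moved stays moved. The work goes in short steps, Python scripts to look and compute and a tool call to move; the robot and the scene stay as the last step left them, time stands still between calls to the robot, and variables do not carry over. Pictures are saved under pics/ and viewed, at most 10 in all, crops included, and the job is handed in when it is done.

Besides the shell and the picture viewer there is one more tool, called by a JSON object that holds its "api" and its "payload". move_arm: Moves the arm, as the interface text tells. Its arguments: {"type":"object","properties":{"series":{"type":"array"}},"required":["series"]}

```bash
mkdir -p pics; ls
cat > h.py <<'E'
import numpy as np, cv2
from plant import robot, eyes
def cap(n):
    s=robot.sense(); c=eyes.capture(n); c['s']=s
    return c
def save(img,name): cv2.imwrite('pics/'+name+'.png',cv2.cvtColor(img,cv2.COLOR_RGB2BGR))
def ray(c,u,v):
    f=240/np.tan(np.radians(c['vertical_fov'])/2)
    d=np.array([(u-c['cx'])/f,(v-c['cy'])/f,1.]); E=np.array(c['extrinsics'])
    return E[:3,3],E[:3,:3]@d
def onz(c,u,v,z):
    o,d=ray(c,u,v); return o+d*(z-o[2])/d[2]
def pt(c,u,v):
    o,d=ray(c,u,v); return o+d*c['range_z'][int(v),int(u)]
E
python3 - <<'E'
from h import *
a=cap('scene');b=cap('top')
save(a['img'],'s0');save(b['img'],'t0')
print(robot.sense())
for c in(a,b):print(c['vertical_fov'],c['cx'],c['cy'],np.round(c['extrinsics'],3))
np.savez('c0.npz',**{k:b[k] for k in('img','range_z','vertical_fov','cx','cy','extrinsics')})
E
```

```text
pics
{'clock': 0.1, 'joint_pos': array([-69.59834991,  34.38194797,  -0.14531834,  91.6741135 ,
         0.10375342,  54.02366426,  -4.57242508]), 'dq': array([-0.15035565, -0.04651632,  0.04766936, -0.22447743, -0.01043385,
       -0.02674289, -0.07241912]), 'joint_efforts': array([ 5.20673129e-03, -7.77987957e+01,  1.56999830e+00, -2.58618075e+01,
        1.26780948e-02,  5.60424087e-03, -2.63138780e-06]), 'position': array([303.90873018, 657.78872299, 230.49193213]), 'orientation': array([[-9.07828166e-01,  4.19342125e-01, -4.50419349e-04],
       [ 4.19342342e-01,  9.07827226e-01, -1.31456795e-03],
       [-1.42350769e-04, -1.38228172e-03, -9.99999035e-01]]), 'force': array([-0.45440079,  0.16555187, -1.26580495]), 'ft_torque': array([ 0.03064832,  0.02157194, -0.03343056]), 'finger_force': 0.0, 'width': 85.35447687819689}
56.63214162891164 323.7207169260973 236.87906392120715 [[-5.55000e-01  7.08000e-01 -4.36000e-01  9.47912e+02]
 [ 8.32000e-01  4.77000e-01 -2.84000e-01  3.42630e+02]
 [ 7.00000e-03 -5.20000e-01 -8.54000e-01  9.70366e+02]
 [ 0.00000e+00  0.00000e+00  0.00000e+00  1.00000e+00]]
50.686112209592665 322.97183119177674 240.40136305180255 [[ 9.90000e-02 -9.71000e-01  2.16000e-01  2.67383e+02]
 [-9.95000e-01 -9.60000e-02  2.00000e-02  2.09200e+01]
 [ 1.00000e-03 -2.17000e-01 -9.76000e-01  1.15085e+03]
 [ 0.00000e+00  0.00000e+00  0.00000e+00  1.00000e+00]]
```

View pics/s0.png

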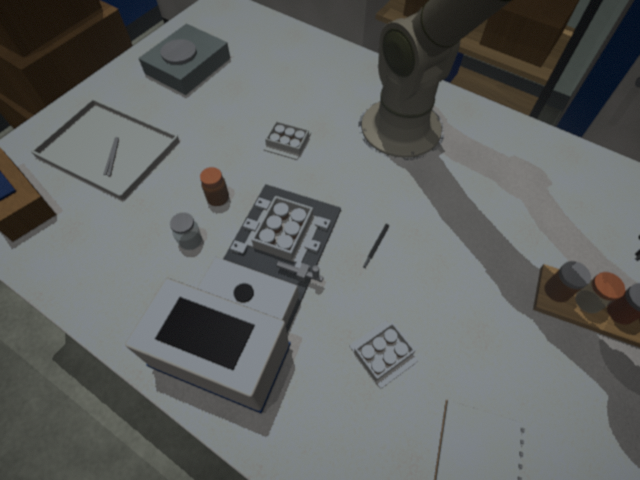

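View pics/t0.png

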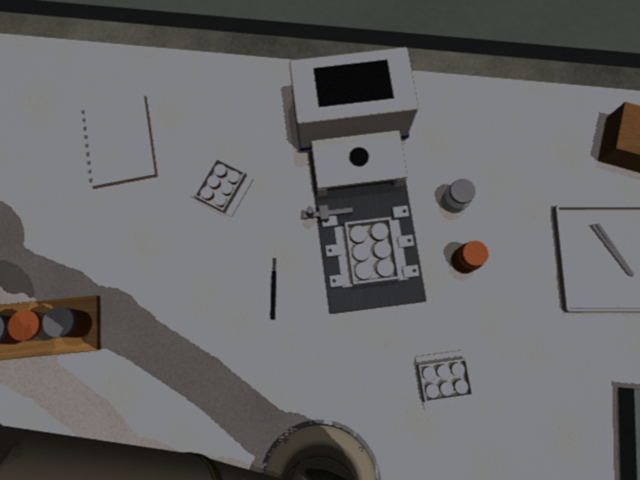

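Scene: the cassette in the guide sits at top (372,252). The other candidates for it are the loose cassettes at (222,186) and (443,378), which are smaller and not on the guide. I choose the one in the guide. The knob is at about (308,213), the nose at (360,160), the jars at (459,194) and (471,256), and the pen at (273,288). Next is a close crop to check.

Run:
```python
from h import *
b=dict(np.load('c0.npz'))
save(cv2.resize(np.clip(b['img'][130:315,290:440].astype(float)*1.6,0,255).astype(np.uint8),None,fx=4,fy=3.2,interpolation=cv2.INTER_CUBIC)[:592],'crop0')
# decoys' size & plate
hsv=cv2.cvtColor(b['img'],cv2.COLOR_RGB2HSV)
f=240/np.tan(np.radians(b['vertical_fov'])/2)
# world point map
v,u=np.mgrid[0:480,0:640]; Z=b['range_z']; E=b['extrinsics']
P=np.stack([(u-b['cx'])/f*Z,(v-b['cy'])/f*Z,Z],-1)@E[:3,:3].T+E[:3,3]
np.save('P.npy',P)
for q in [(313,306),(340,307),(424,300),(330,309),(308,213),(323,211),(345,212),(372,252),(360,180)]: print(q,P[q[1],q[0]].round())
```

```text
(313, 306) [369.  52.  -2.]
(340, 307) [372.  -9.   4.]
(424, 300) [ 405. -194.   13.]
(330, 309) [365.  13.  11.]
(308, 213) [563.  82.  78.]
(323, 211) [579.  50.  47.]
(345, 212) [583.   1.  43.]
(372, 252) [502. -69.  19.]
(360, 180) [651. -26.  74.]
```

View pics/crop0.png

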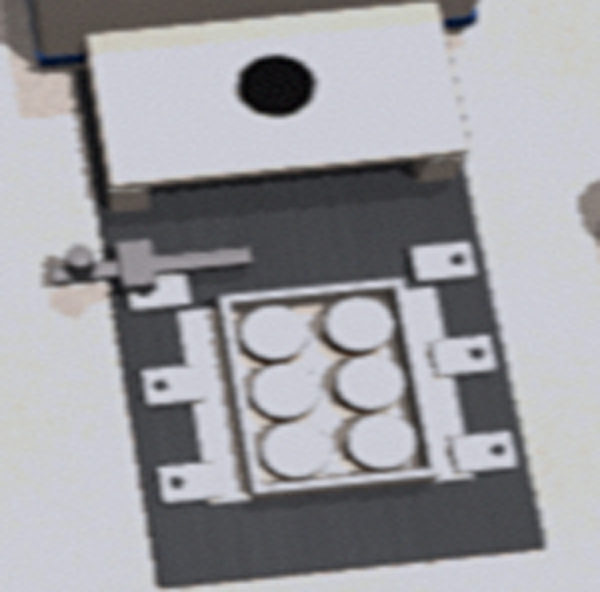

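The crop shows the wide tray captive under the caps, so the choice holds. The knob top is at crop (77,258), the tray's top corners at (220,298), (398,282), (432,472) and (252,492), and six cap screws are visible.

```bash
cat >> h.py <<'E'
def fit(S,W):
    S=np.array(S,float);W=np.array(W)[:,:2]; a=S-S.mean(0); b=W-W.mean(0)
    th=np.arctan2((a[:,0]*b[:,1]-a[:,1]*b[:,0]).sum(),(a*b).sum())
    R=np.array([[np.cos(th),-np.sin(th)],[np.sin(th),np.cos(th)]]); t=W.mean(0)-R@S.mean(0)
    return th,R,t,(S@R.T+t-W)
E
python3 - <<'E'
from h import *
b=dict(np.load('c0.npz'))
C=lambda x,y,z: onz(b,290+(x+.5)/4-.5,130+(y+.5)/3.2-.5,z)
L=[C(160,586,12),C(544,546,12),C(105,185,75),C(467,150,75)]
S=[(-90,110),(-90,-110),(185,102),(185,-102)]
sc=[(177,482),(160,385),(147,290),(497,450),(477,353),(457,260)]
W=[C(x,y,26) for x,y in sc]
d=np.linalg.norm(W[0]-W[3])/2; print('screw half',d)
S+= [(x,s*d) for s in(1,-1) for x in(-20,50,120)]
th,R,t,e=fit(S,L+W); print(np.degrees(th),t,e.round(1))
for n,q in dict(tray=[(220,298,52),(398,282,52),(432,472,52),(252,492,52)],flr=[(213,502,18),(470,475,18)],knob=[(77,258,82)],bar=[(250,255,42)]).items():
    for p in q: w=C(*p); print(n,w.round(),(R.T@(w[:2]-t)).round(1))
np.savez('st.npz',th=th,R=R,t=t)
E
```

```text
screw half 90.5631757304167
13.115499728370985 [467.23170297 -72.44249494] [[-1.4  0.8]
 [-0.5 -1.7]
 [ 0.4 -1.9]
 [ 1.1 -1.7]
 [-0.5  0.3]
 [-0.1  0.1]
 [-0.4  1.9]
 [ 0.4  0.5]
 [ 0.1  0.8]
 [ 0.8  1. ]]
tray [555.  -1.  52.] [102.1  50. ]
tray [577. -99.  52.] [100.7 -50.6]
tray [ 445. -127.   52.] [-34.4 -47.9]
tray [421. -30.  52.] [-35.3  51.7]
flr [417. -11.  18.] [-35.1  71.8]
flr [ 450. -153.   18.] [-35.  -74.4]
knob [568.  80.  82.] [132.7 126. ]
bar [591. -15.  42.] [133.7  27.9]
```

{"api": "move_arm", "payload": {"series": [[[-12,-10,0,0,0,0,0.3],[-24,-21,0,0,0,0,0.3],[-24,-21,0,0,0,0,0.3],[-24,-21,0,0,0,0,0.3],[-24,-21,0,0,0,0,0.3],[-24,-21,0,0,0,0,0.3],[-24,-21,0,0,0,0,0.3],[-24,-21,0,0,0,0,0.3],[-24,-21,0,0,0,0,0.3],[-24,-21,0,0,0,0,0.3],[-24,-21,0,0,0,0,0.3],[-24,-21,0,0,0,0,0.3],[-24,-21,0,0,0,0,0.3],[-24,-21,0,0,0,0,0.3],[-24,-21,0,0,0,0,0.3],[-24,-21,0,0,0,0,0.3],[-24,-21,0,0,0,0,0.3],[-24,-21,0,0,0,0,0.3],[-24,-21,0,0,0,0,0.3],[-24,-20,0,0,0,0,0.3]]]}}

```text
clock: 1.77
position: [557.6, 88.8, 231.3]
orientation: [[-0.907, 0.42, -0.0], [0.42, 0.907, -0.0], [0.0, -0.001, -1.0]]
force: [-0.0, 0.5, -0.0]
width: 59.7
finger_force: 0.0
```

{"api": "move_arm", "payload": {"series": [[[0,0,0,0,0,-0.5,0.3],[0,0,0,0,0,-0.9,0.3],[0,0,0,0,0,-0.9,0.3],[0,0,0,0,0,-0.9,0.3],[0,0,0,0,0,-0.9,0.3],[0,0,0,0,0,-0.9,0.3],[0,0,0,0,0,-0.9,0.3],[0,0,0,0,0,-0.4,0.3],[0,0,0,0,0,0,0.3],[0,0,0,0,0,0,0.3],[0,0,0,0,0,0,0.3]]]}}

```text
clock: 2.68
position: [557.6, 90.9, 231.3]
orientation: [[-0.975, -0.223, -0.0], [-0.223, 0.975, -0.0], [0.0, -0.0, -1.0]]
force: [0.5, 0.3, -0.3]
width: 59.3
finger_force: 0.0
```

```bash
cat >> h.py <<'E'
def wpx(c):
    f=240/np.tan(np.radians(c['vertical_fov'])/2); T=np.array(c['T_tool_cam']); s=c['s']
    Rw=np.array(s['orientation']); pw=np.array(s['position'])
    def fn(u,v,z):
        dx,dy=u-c['cx'],v-c['cy']; r=np.hypot(dx,dy); a=r/f; k=np.sin(a)/max(r,1e-9)
        d=Rw@T[:3,:3]@np.array([dx*k,dy*k,np.cos(a)]); o=Rw@T[:3,3]+pw
        return o+d*(z-o[2])/d[2]
    return fn
E
python3 - <<'E'
from h import *
c=cap('wrist'); s=c['s']; print(s['clock'],s['position'].round(1),s['orientation'].round(3),s['joint_pos'].round(),s['width'])
save(np.clip(c['img'].astype(float)*1.5,0,255).astype(np.uint8),'w1')
import pickle; pickle.dump(c,open('w1.pkl','wb'))
print(np.round(c['T_tool_cam'],2),c['vertical_fov'])
E
```

```text
2.6833 [557.6  90.9 231.3] [[-0.975 -0.223 -0.   ]
 [-0.223  0.975 -0.   ]
 [ 0.    -0.    -1.   ]] [ -9.  24.  -9. 113.   5.  44.  83.] 59.31999853973314
[[   0.     -0.96   -0.26   66.75]
 [   1.      0.     -0.      0.64]
 [   0.     -0.26    0.96 -142.7 ]
 [   0.      0.      0.      1.  ]] 65.70646984690485
```

View pics/w1.png

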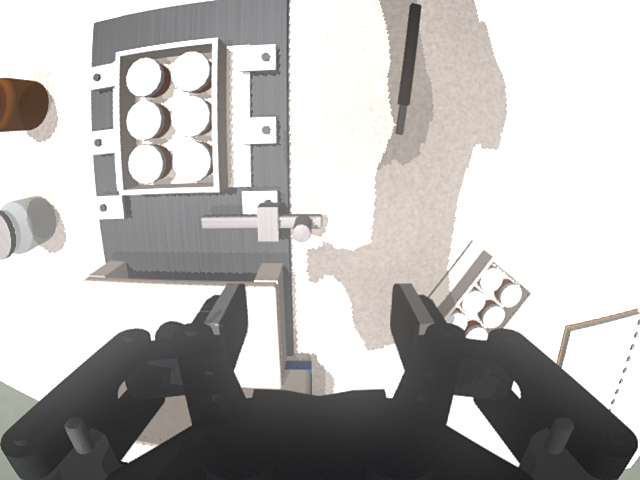

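Wrist view: knob top at (302,232), bar tip at (203,223), cap screws at (97,77), (97,142), (103,207), (265,57), (265,130) and (267,203), tray top corners at (117,52), (218,40), (226,190) and (118,192).

Run:
```python
from h import *
import pickle; c=pickle.load(open('w1.pkl','rb')); p=wpx(c)
sc=[(265,57),(265,130),(267,203),(97,77),(97,142),(103,207)]
W=[p(*q,26) for q in sc]; print(np.round(W))
W+=[p(282,264,75),p(92,279,75)]
S=[(x,s*90.5) for s in(1,-1) for x in(-20,50,120)]+[(185,102),(185,-102)]
th,R,t,e=fit(S,W); print(np.degrees(th),t,e.round(1))
o=np.load('st.npz')
for n,q in dict(tray=[(117,52,52),(218,40,52),(226,190,52),(118,192,52)],knob=[(302,232,82)],bar=[(203,223,42)]).items():
  for a in q: w=p(*a);print(n,w.round(1),(R.T@(w[:2]-t)).round(1),(o['R'].T@(w[:2]-o['t'])).round(1))
```

```text
[[ 428.   10.   26.]
 [ 497.   26.   26.]
 [ 564.   42.   26.]
 [ 469. -167.   26.]
 [ 538. -153.   26.]
 [ 606. -136.   26.]]
15.191182709921621 [465.60865434 -75.14092678] [[-5.8 -3.1]
 [-6.6 -0.3]
 [-6.7  2. ]
 [ 0.8 -0.7]
 [ 0.   3.4]
 [-0.5  5. ]
 [14.   2.5]
 [ 4.7 -8.7]]
tray [ 444.8 -131.1   52. ] [-34.7 -48.6] [-35.2 -52.1]
tray [424.2 -30.3  52. ] [-28.2  54.1] [-32.3  50.8]
tray [555.3   5.6  52. ] [107.7  54.4] [103.5  56. ]
tray [ 578.7 -103.7   52. ] [101.7 -57.2] [101.5 -55.8]
knob [570.   79.9  82. ] [141.4 122.3] [134.7 125.1]
bar [593.  -13.6  42. ] [139.1  26. ] [135.9  28.7]
```

{"api": "move_arm", "payload": {"series": [[[-5,-7,5,0,0,0,0.3],[-4,-6,10,0,0,0,0.3],[0,0,15,0,0,0,0.3],[0,0,15,0,0,0,0.3],[0,0,15,0,0,0,0.3],[0,0,15,0,0,0,0.3],[0,0,15,0,0,0,0.3],[0,0,15,0,0,0,0.3],[0,0,15,0,0,0,0.3],[0,0,15,0,0,0,0.3],[0,0,15,0,0,0,0.3],[0,0,15,0,0,0,0.3],[0,0,10,0,0,0,0.3],[0,0,0,0,0,0,0.3],[0,0,0,0,0,0,0.3]]]}}

```text
clock: 3.98
position: [569.3, 80.5, 55.5]
orientation: [[-0.974, -0.225, -0.001], [-0.225, 0.974, -0.001], [0.001, -0.0, -1.0]]
force: [0.1, 0.4, 0.6]
width: 59.8
finger_force: 0.0
```

Run:
```python
from h import *
c=cap('wrist'); s=c['s']; print(s['position'].round(1),s['force'])
save(np.clip(c['img'].astype(float)*1.5,0,255).astype(np.uint8),'w2')
```

```text
[569.3  80.5  55.5] [0.06140559 0.41607155 0.60037605]
```

View pics/w2.png

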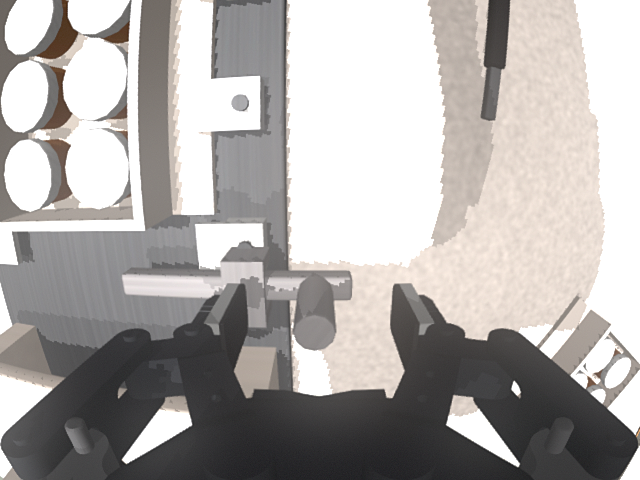

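The knob top (315,332) stands midway between the pads, and the inboard finger clears the keeper. Closing now.

{"api": "move_arm", "payload": {"series": [[[0,0,0,0,0,0,0.6],[0,0,0,0,0,0,0.8],[0,0,0,0,0,0,1],[0,0,0,0,0,0,1],[0,0,0,0,0,0,1],[0,0,0,0,0,0,1],[0,0,0,0,0,0,1],[0,0,0,0,0,0,1]]]}}

```text
clock: 4.7
position: [569.9, 80.7, 57.1]
orientation: [[-0.974, -0.225, 0.001], [-0.225, 0.974, -0.0], [-0.001, -0.0, -1.0]]
force: [-0.3, -0.4, 5.7]
width: 14.0
finger_force: 58.4
```

{"api": "move_arm", "payload": {"series": [[[0,3,0,0,0,0,1],[0,4,0,0,0,0,1],[0,4,0,0,0,0,1],[0,4,0,0,0,0,1],[0,4,0,0,0,0,1],[0,4,0,0,0,0,1],[0,4,0,0,0,0,1],[0,4,0,0,0,0,1],[0,4,0,0,0,0,1],[0,4,0,0,0,0,1],[0,4,0,0,0,0,1],[0,4,0,0,0,0,1],[0,4,0,0,0,0,1],[0,3,0,0,0,0,1],[0,3,0,0,0,0,1],[0,1,0,0,0,0,1],[0,0,0,0,0,0,1],[0,0,0,0,0,0,1],[0,0,0,0,0,0,1]]]}}

```text
clock: 6.28
position: [556.8, 137.3, 57.1]
orientation: [[-0.974, -0.225, 0.001], [-0.225, 0.974, 0.0], [-0.001, -0.0, -1.0]]
force: [-1.1, -1.2, 5.9]
width: 13.6
finger_force: 58.5
```

{"api": "move_arm", "payload": {"series": [[[0,0,0,0,0,0,0.8],[0,0,0,0,0,0,0.6],[0,0,0,0,0,0,0.5],[0,0,0,0,0,0,0.5],[0,0,0,0,0,0,0.5],[0,0,0,0,0,0,0.5],[0,0,-5,0,0,0,0.5],[0,0,-15,0,0,0,0.3],[0,0,-15,0,0,0,0.3],[0,0,-15,0,0,0,0.3],[0,0,-20,0,0,0,0.3],[0,0,-20,0,0,0,0.3],[0,0,-20,0,0,0,0.3],[0,0,-10,0,0,0,0.3]]]}}

```text
clock: 7.45
position: [557.2, 137.5, 178.8]
orientation: [[-0.974, -0.225, 0.003], [-0.225, 0.974, 0.001], [-0.003, 0.0, -1.0]]
force: [-0.2, 0.7, -0.2]
width: 59.5
finger_force: 0.0
```

{"api": "move_arm", "payload": {"series": [[[6,-6,0,0,0,0,0.3],[12,-12,0,0,0,0,0.3],[14,-14,0,0,0,0,0.3],[14,-14,0,0,0,0,0.3],[14,-14,0,0,0,0,0.3],[14,-14,0,0,0,0,0.3],[14,-14,0,0,0,0,0.3],[14,-14,0,0,0,0,0.3],[14,-14,0,0,0,0,0.3],[14,-14,0,0,0,0,0.3],[14,-14,0,0,0,0,0.3],[14,-14,0,0,0,0,0.3],[14,-14,0,0,0,0,0.3],[12,-13,0,0,0,0,0.3],[0,0,0,0,0,0,0.3],[0,0,0,0,0,0,0.3]]]}}

```text
clock: 8.78
position: [417.6, -85.1, 175.7]
orientation: [[-0.975, -0.223, -0.001], [-0.223, 0.975, -0.0], [0.001, 0.0, -1.0]]
force: [0.8, 0.5, 0.3]
width: 59.6
finger_force: 0.0
```

Run:
```python
from h import *
c=cap('wrist'); s=c['s']; print(s['clock'],s['position'].round(1),s['orientation'].round(3),s['joint_pos'].round(1))
t=cap('top')
a=cv2.resize(np.clip(c['img'].astype(float)*1.2,0,255).astype(np.uint8),(480,360))
b=np.clip(t['img'][130:315,270:420].astype(float)*1.6,0,255).astype(np.uint8)
b=cv2.resize(b,(292,360))
save(np.hstack([a,b]),'w3')
import pickle; pickle.dump(c,open('w3.pkl','wb'))
```

```text
8.7833 [417.6 -85.1 175.7] [[-0.975 -0.223 -0.001]
 [-0.223  0.975 -0.   ]
 [ 0.001  0.    -1.   ]] [ 10.   19.7  -8.  132.2   5.6  28.4 100.4]
```

View pics/w3.png

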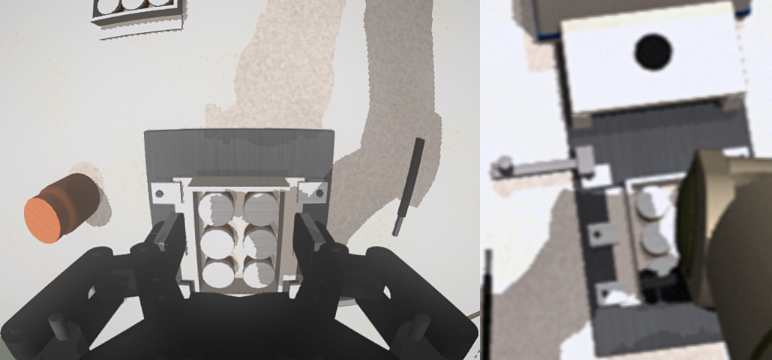

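Bolt bar withdrawn (composite right, bar from (500,168) to (585,160)). The wrist view shows the tray's rear face at around y 180. I'll get its position from the range data.

Run:
```python
from h import *
import pickle; c=pickle.load(open('w3.pkl','rb')); s=c['s']
f=240/np.tan(np.radians(c['vertical_fov'])/2); v,u=np.mgrid[0:480,0:640]
dx,dy=u-c['cx'],v-c['cy'];r=np.hypot(dx,dy)+1e-9;a=r/f;Z=c['range_z'];k=np.tan(a)/r
Pc=np.stack([dx*k*Z,dy*k*Z,Z],-1); T=np.array(c['T_tool_cam'])
P=(Pc@T[:3,:3].T+T[:3,3])@np.array(s['orientation']).T+s['position']
th=np.radians(13.1);R=np.array([[np.cos(th),-np.sin(th)],[np.sin(th),np.cos(th)]])
S=np.dstack([(P[...,:2]-[467.7,-73.3])@R,P[...,2:]])
# rear face: z 24..48
m=(S[...,2]>24)&(S[...,2]<48)&(abs(S[...,1])<48)&(S[...,0]<-15)&(S[...,0]>-60)
q=S[m]; print(len(q)); print(np.polyfit(q[:,1],q[:,0],1),np.median(q[:,0]))
# tray side top edges z>49
for y in (-60,60): pass
m=(S[...,2]>48)&(S[...,2]<56)&(abs(S[...,1])<60)&(S[...,0]>-45)&(S[...,0]<60); q=S[m]
for lo,hi in((-30,-10),(-10,20),(20,50)):
    w=q[(q[:,0]>lo)&(q[:,0]<hi)]; print(lo,len(w),np.percentile(w[:,1],[1,99]).round(1),w[:,0].min())
# plate sides
m=(S[...,2]>8)&(S[...,2]<16)&(S[...,0]>-85)&(S[...,0]<-45)&(abs(S[...,1])<130);q=S[m];print(np.percentile(q[:,1],[.5,99.5]).round(1))
m=(S[...,2]>8)&(S[...,2]<16)&(abs(S[...,1])<100)&(S[...,0]<-60);q=S[m]
for y in(-80,-40,0,40,80): w=q[abs(q[:,1]-y)<8]; print(y,w[:,0].min().round(1))
for Y in (420,400,380,): print(Z[Y,320])
```

```text
2397
[ 6.75791789e-04 -2.72783700e+01] -25.143782823165076
-30 354 [-52.2  51.3] -29.992489054049994
-10 492 [-52.9  50.9] -9.9750703999104
20 438 [-53.   50.9] 20.00880999507196
[-108.2  108. ]
-80 -240.8
-40 -90.3
0 -90.2
40 -90.2
80 -90.0
71.24125
77.100365
330.85208
```

{"api": "move_arm", "payload": {"series": [[[0,0,6,0,0,0,0.3],[0,0,12,0,0,0,0.3],[0,0,12,0,0,0,0.3],[0,0,12,0,0,0,0.3],[0,0,12,0,0,0,0.3],[0,0,12,0,0,0,0.3],[0,0,12,0,0,0,0.3],[0,0,12,0,0,0,0.3],[0,0,10,0,0,0,0.3],[0,0,0,0,0,0,0.3],[0,0,0,0,0,0,0.3]]]}}

```text
clock: 9.8
position: [418.6, -83.6, 75.6]
orientation: [[-0.974, -0.226, -0.002], [-0.226, 0.974, 0.0], [0.002, 0.001, -1.0]]
force: [-0.6, -0.2, 0.6]
width: 59.7
finger_force: 0.0
```

Run:
```python
from h import *
c=cap('wrist'); s=c['s']; print(s['clock'],s['position'].round(1),s['orientation'].round(3),s['joint_pos'].round(1))
save(np.clip(c['img'].astype(float)*1.2,0,255).astype(np.uint8),'w4')
```

```text
9.8 [418.6 -83.6  75.6] [[-0.974 -0.226 -0.002]
 [-0.226  0.974  0.   ]
 [ 0.002  0.001 -1.   ]] [  6.3  31.3  -3.7 137.1   9.5  11.8  96.9]
```

View pics/w4.png

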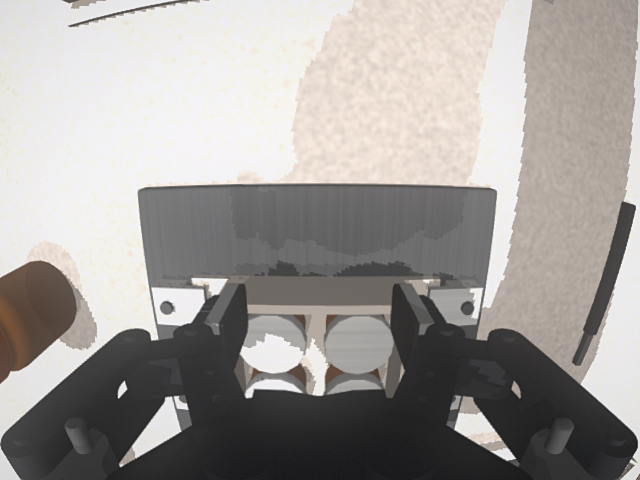

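The tray's rear top edge is at row 305 and the fingers are symmetric about it. Joint 6 is near its lower stop, so I'll lean the fingertips 12 degrees towards the base and back off a little.

{"api": "move_arm", "payload": {"series": [[[0,-1,0,0,0.5,0,0.3],[0,0,0,0,0.75,0,0.3],[0,0,0,0,0.75,0,0.3],[3,0,0,0,0,0,0.3],[3,0,0,0,0,0,0.3],[0,0,0,0,0,0,0.3],[0,0,0,0,0,0,0.3]]]}}

```text
clock: 10.43
position: [412.2, -86.8, 77.9]
orientation: [[-0.953, -0.224, -0.202], [-0.22, 0.974, -0.047], [0.207, -0.0, -0.978]]
force: [0.7, 0.5, 0.2]
width: 59.6
finger_force: 0.0
```

```bash
cat >> h.py <<'E'
TH=np.radians(13.1);RS=np.array([[np.cos(TH),-np.sin(TH)],[np.sin(TH),np.cos(TH)]]);T0=np.array([467.7,-73.3])
def cloud(c):
    s=c['s'];f=240/np.tan(np.radians(c['vertical_fov'])/2); v,u=np.mgrid[0:480,0:640]
    dx,dy=u-c['cx'],v-c['cy'];r=np.hypot(dx,dy)+1e-9;Z=c['range_z'];k=np.tan(r/f)/r
    T=np.array(c['T_tool_cam'])
    P=(np.stack([dx*k*Z,dy*k*Z,Z],-1)@T[:3,:3].T+T[:3,3])@np.array(s['orientation']).T+s['position']
    return np.dstack([(P[...,:2]-T0)@RS,P[...,2:]])
def stat():
    s=robot.sense(); p=s['position']; print(s['clock'],p.round(1),'stn',((p[:2]-T0)@RS).round(1),s['orientation'].round(3).tolist(),s['joint_pos'].round(1),'F',(s['force'][:2]@RS).round(1),s['force'][2].round(1))
E
python3 - <<'E'
from h import *
stat(); c=cap('wrist'); S=cloud(c)
for col in range(270,371,20):
    for row in range(240,400):
        x,y,z=S[row,col]
        if z>49 and z<56: print(col,row,S[row,col].round(1),S[row-2,col].round(1)); break
g=S[250:400,200:250]; m=(g[...,2]>70)&(g[...,2]<100); q=g[m]; print('finger x',np.percentile(q,[1,50,99],axis=0).round(1))
g=S[250:400,390:440]; m=(g[...,2]>70)&(g[...,2]<100); q=g[m]; print('finger x',np.percentile(q,[1,50,99],axis=0).round(1))
E
```

```text
10.4333 [412.2 -86.8  77.9] stn [-57.1  -0.6] [[-0.953, -0.224, -0.202], [-0.22, 0.974, -0.047], [0.207, -0.0, -0.978]] [  3.4  33.6  -2.3 130.3   9.   28.1  96. ] F [0.8 0.4] 0.2
270 326 [-36.6 -25.1  50.4] [-36.  -25.8  44.8]
290 327 [-35.8 -15.   49. ] [-36.  -15.2  46. ]
310 328 [-36.1  -4.7  51.3] [-35.9  -4.8  47.3]
330 328 [-35.5   5.4  49.4] [-35.8   5.4  46.9]
350 328 [-35.6  15.5  50.1] [-35.6  15.8  46.6]
370 327 [-36.2  25.6  50.9] [-36.1  26.1  47.3]
finger x [[-66.1 -43.3  82.7]
 [-60.  -30.3  93.6]
 [-42.6 -29.7  99.8]]
finger x [[-66.   29.3  82.8]
 [-59.8  29.8  93.7]
 [-42.5  43.   99.8]]
```

{"api": "move_arm", "payload": {"series": [[[0,0,0,0,-0.5,0,0.3],[0,0,0,0,-0.5,0,0.3],[-0.5,0,4,0,0,0,0.3],[-0.8,0,8,0,0,0,0.3],[-0.8,0,8,0,0,0,0.3],[-0.8,0,8,0,0,0,0.3],[-0.8,0,8,0,0,0,0.3],[-0.8,0,8,0,0,0,0.3],[-0.2,0,2,0,0,0,0.3],[0,0,0,0,0,0,0.3],[0,0,0,0,0,0,0.3]]]}}

```text
clock: 11.4
position: [413.1, -86.5, 31.0]
orientation: [[-0.969, -0.225, -0.103], [-0.224, 0.974, -0.024], [0.105, 0.0, -0.994]]
force: [-0.4, -0.9, -0.3]
width: 59.6
finger_force: 0.0
```

Run:
```python
from h import *
stat()
```

```text
11.4 [413.1 -86.5  31. ] stn [-56.2  -0.5] [[-0.969, -0.225, -0.103], [-0.224, 0.974, -0.024], [0.105, 0.0, -0.994]] [  3.6  37.8  -1.1 135.2  10.4  13.1  95.5] F [-0.6 -0.8] -0.3
```

{"api": "move_arm", "payload": {"series": [[[-2,0,-0.2,0,0,0,0.3],[-2,0,-0.2,0,0,0,0.3],[-2,0,-0.2,0,0,0,0.3],[-2,0,-0.2,0,0,0,0.3],[-2,0,-0.2,0,0,0,0.3],[-2,0,-0.2,0,0,0,0.3],[-2,0,-0.2,0,0,0,0.3],[-3,0,-0.3,0,0,0,0.3],[-3,0,-0.3,0,0,0,0.3],[-3,0,-0.3,0,0,0,0.3],[-3,0,-0.3,0,0,0,0.3],[-3,0,-0.3,0,0,0,0.3],[-3,0,-0.3,0,0,0,0.3],[-3,0,-0.3,0,0,0,0.3],[-3,0,-0.3,0,0,0,0.3],[-3,0,-0.3,0,0,0,0.3],[-3,0,-0.3,0,0,0,0.3],[-2,0,-0.2,0,0,0,0.3],[-1,0,-0.1,0,0,0,0.3],[0,0,0,0,0,0,0.3]]]}}

```text
clock: 13.07
position: [459.8, -75.9, 31.0]
orientation: [[-0.969, -0.225, -0.101], [-0.224, 0.974, -0.023], [0.104, -0.0, -0.995]]
force: [-1.8, -0.5, 1.2]
width: 60.0
finger_force: 1.0
```

```bash
cat >> h.py <<'E'
def tray():
    c=cap('wrist'); S=cloud(c); a=[]
    for col in range(266,376,6):
        w=[S[r,col,:2] for r in range(200,420) if 25<S[r,col,2]<47]
        if len(w)>2: a.append(np.median(w,axis=0))
    a=np.array(a); print('rear x, slope',np.polyfit(a[:,1],a[:,0],1)[::-1].round(3),len(a),a[:,0].round(1)); return c,S
E
python3 - <<'E'
from h import *
stat(); tray()
E
```

```text
13.0667 [459.8 -75.9  31. ] stn [-8.3 -0.7] [[-0.969, -0.225, -0.101], [-0.224, 0.974, -0.023], [0.104, -0.0, -0.995]] [  2.9  38.6  -2.2 129.5   9.2  17.9  95.1] F [-1.9 -0.1] 1.2
rear x, slope [14.92   0.027] 19 [13.9 14.5 14.8 16.2 16.7 20.5 24.1  4.9  4.7  4.6  4.6 26.4 21.6 19.5
 16.7 15.5 14.8 14.8 14.7]
```

{"api": "move_arm", "payload": {"series": [[[-2,0,-0.2,0,-0.1,0,0.3],[-3,0,-0.3,0,-0.1,0,0.3],[-3,0,-0.2,0,-0.1,0,0.3],[-3,0,-0.2,0,-0.1,0,0.3],[-3,0,-0.2,0,-0.1,0,0.3],[-3,0,-0.1,0,-0.1,0,0.3],[-3,0,-0.1,0,-0.1,0,0.3],[-3,0,-0.1,0,-0.1,0,0.3],[-3,0,0,0,-0.1,0,0.3],[-3,0,0,0,-0.1,0,0.3],[-3,0,0,0,0,0,0.3],[-3,0,0,0,0,0,0.3],[-3,0,0,0,0,0,0.3],[-3,0,0,0,0,0,0.3],[-3,0,0,0,0,0,0.3],[-3,0,0,0,0,0,0.3],[-3,0,0,0,0,0,0.3],[-2,0,0,0,0,0,0.3],[-1,0,0,0,0,0,0.3],[0,0,0,0,0,0,0.3]]]}}

```text
clock: 14.78
position: [511.4, -63.9, 30.9]
orientation: [[-0.974, -0.225, 0.001], [-0.225, 0.974, 0.0], [-0.001, -0.0, -1.0]]
force: [-1.9, -0.3, -0.5]
width: 59.6
finger_force: 0.6
```

```bash
sed -i 's/25<S\[r,col,2\]<47\]/25<S[r,col,2]<47][:4]/' h.py
python3 - <<'E'
from h import *
stat(); c,S=tray(); save(np.clip(c['img'].astype(float)*1.2,0,255).astype(np.uint8),'w5')
E
```

```text
14.7833 [511.4 -63.9  30.9] stn [44.7 -0.7] [[-0.974, -0.225, 0.001], [-0.225, 0.974, 0.0], [-0.001, -0.0, -1.0]] [  3.2  38.9  -3.4 127.1   8.8  14.2  95. ] F [-1.9  0.1] -0.5
rear x, slope [55.473  0.   ] 19 [55.8 55.6 55.4 55.3 55.6 55.5 55.1 55.5 55.3 55.4 55.4 55.5 55.5 55.3
 55.6 55.7 55.2 55.9 55.4]
```

View pics/w5.png

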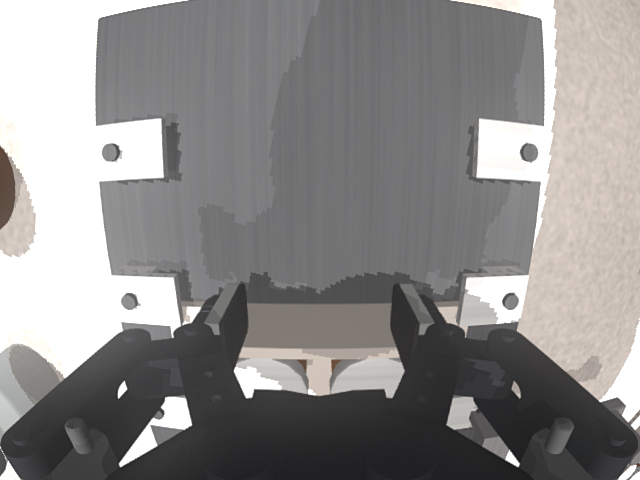

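The tray is dead square (rear face at 55.5, slope 0), with both fingers bearing on the rear wall. Continuing.

{"api": "move_arm", "payload": {"series": [[[-2,0,0,0,0,0,0.3],[-2.5,0,0,0,0,0,0.3],[-2.5,0,0,0,0,0,0.3],[-2.5,0,0,0,0,0,0.3],[-2.5,0,0,0,0,0,0.3],[-2.5,0,0,0,0,0,0.3],[-2.5,0,0,0,0,0,0.3],[-2.5,0,0,0,0,0,0.3],[-2.5,0,0,0,0,0,0.3],[-2.5,0,0,0,0,0,0.3],[-2.5,0,0,0,0,0,0.3],[-2.5,0,0,0,0,0,0.3],[-2.5,0,0,0,0,0,0.3],[-2.5,0,0,0,0,0,0.3],[-2.5,0,0,0,0,0,0.3],[-2.5,0,0,0,0,0,0.3],[-2.5,0,0,0,0,0,0.3],[-2,0,0,0,0,0,0.3],[-1,0,0,0,0,0,0.3],[0,0,0,0,0,0,0.3]]]}}

```text
clock: 16.5
position: [555.3, -53.8, 30.8]
orientation: [[-0.974, -0.225, 0.001], [-0.225, 0.974, 0.0], [-0.001, -0.0, -1.0]]
force: [-1.0, -0.4, -0.7]
width: 59.9
finger_force: 0.8
```

Run:
```python
from h import *
stat(); tray()
```

```text
16.5 [555.3 -53.8  30.8] stn [89.7 -0.8] [[-0.974, -0.225, 0.001], [-0.225, 0.974, 0.0], [-0.001, -0.0, -1.0]] [  2.4  40.2  -4.  121.5   8.1  18.5  94.7] F [-1.1 -0.2] -0.7
rear x, slope [1.00473e+02 1.00000e-03] 19 [100.5 100.6 100.3 100.7 100.4 100.3 100.6 100.4 100.6 100.3 100.4 100.4
 100.7 100.4 100.1 100.4 100.6 100.4 101. ]
```

{"api": "move_arm", "payload": {"series": [[[-1,0,0,0,0,0,0.3],[-1,0,0,0,0,0,0.3],[-1,0,0,0,0,0,0.3],[-1,0,0,0,0,0,0.3],[-1,0,0,0,0,0,0.3],[-1,0,0,0,0,0,0.3],[-1,0,0,0,0,0,0.3],[-1,0,0,0,0,0,0.3],[-1,0,0,0,0,0,0.3],[0,0,0,0,0,0,0.3]]]}}

```text
clock: 17.38
position: [563.9, -51.8, 30.8]
orientation: [[-0.974, -0.225, 0.001], [-0.225, 0.974, 0.0], [-0.001, -0.0, -1.0]]
force: [-1.8, 0.1, 0.1]
width: 60.0
finger_force: 1.0
```

{"api": "move_arm", "payload": {"series": [[[-1,0,0,0,0,0,0.3],[-1,0,0,0,0,0,0.3],[-1,0,0,0,0,0,0.3],[-1,0,0,0,0,0,0.3],[-1,0,0,0,0,0,0.3],[-0.5,0,0,0,0,0,0.3]]]}}

```text
clock: 17.88
position: [569.1, -50.6, 30.8]
orientation: [[-0.974, -0.225, 0.0], [-0.225, 0.974, 0.0], [-0.0, -0.0, -1.0]]
force: [-3.6, 0.1, 0.1]
width: 59.6
finger_force: 1.4
```

{"api": "move_arm", "payload": {"series": [[[-1,0,0,0,0,0,0.3],[-1,0,0,0,0,0,0.3],[-1,0,0,0,0,0,0.3],[-1,0,0,0,0,0,0.3],[0,0,0,0,0,0,0.3]]]}}

```text
clock: 18.3
position: [573.2, -49.7, 30.8]
orientation: [[-0.974, -0.225, 0.001], [-0.225, 0.974, 0.0], [-0.001, -0.0, -1.0]]
force: [-1.9, -0.3, -0.2]
width: 60.1
finger_force: 0.9
```

{"api": "move_arm", "payload": {"series": [[[-1,0,0,0,0,0,0.3],[-1,0,0,0,0,0,0.3],[-1,0,0,0,0,0,0.3],[0,0,0,0,0,0,0.3]]]}}

```text
clock: 18.63
position: [576.1, -49.0, 30.8]
orientation: [[-0.974, -0.225, 0.0], [-0.225, 0.974, 0.0], [-0.0, -0.0, -1.0]]
force: [-2.1, -1.0, 0.3]
width: 59.9
finger_force: 0.9
```

Rear now near 122, force still just drag. On in small steps.

{"api": "move_arm", "payload": {"series": [[[-1,0,0,0,0,0,0.3],[-1,0,0,0,0,0,0.3],[-1,0,0,0,0,0,0.3],[0,0,0,0,0,0,0.3]]]}}

```text
clock: 18.97
position: [579.0, -48.3, 30.8]
orientation: [[-0.974, -0.225, 0.0], [-0.225, 0.974, 0.0], [-0.0, -0.0, -1.0]]
force: [-2.7, -0.5, -0.7]
width: 59.8
finger_force: 0.9
```

{"api": "move_arm", "payload": {"series": [[[-1,0,0,0,0,0,0.3],[-1,0,0,0,0,0,0.3],[-0.5,0,0,0,0,0,0.3],[0,0,0,0,0,0,0.3]]]}}

```text
clock: 19.3
position: [581.1, -47.8, 30.8]
orientation: [[-0.974, -0.225, 0.0], [-0.225, 0.974, -0.0], [-0.0, -0.0, -1.0]]
force: [-3.0, -1.3, 0.7]
width: 59.6
finger_force: 1.5
```

{"api": "move_arm", "payload": {"series": [[[-1,0,0,0,0,0,0.3],[-1,0,0,0,0,0,0.3],[-0.5,0,0,0,0,0,0.3],[0,0,0,0,0,0,0.3]]]}}

```text
clock: 19.63
position: [583.7, -47.3, 30.8]
orientation: [[-0.974, -0.225, 0.0], [-0.225, 0.974, -0.0], [-0.0, -0.0, -1.0]]
force: [-4.2, -0.7, 0.4]
width: 59.5
finger_force: 1.5
```

{"api": "move_arm", "payload": {"series": [[[-1,0,0,0,0,0,0.3],[-1,0,0,0,0,0,0.3],[0,0,0,0,0,0,0.3]]]}}

```text
clock: 19.88
position: [585.7, -46.8, 30.9]
orientation: [[-0.974, -0.225, 0.0], [-0.225, 0.974, 0.0], [-0.0, -0.0, -1.0]]
force: [-2.7, -1.6, 1.3]
width: 60.0
finger_force: 1.5
```

Run:
```python
from h import *
stat(); tray()
```

```text
19.8833 [585.7 -46.8  30.9] stn [121.   -0.9] [[-0.974, -0.225, 0.0], [-0.225, 0.974, 0.0], [-0.0, -0.0, -1.0]] [  1.9  41.2  -4.2 117.6   7.7  21.4  94.6] F [-3. -1.] 1.3
rear x, slope [ 1.31726e+02 -1.00000e-03] 19 [132.3 131.7 131.9 131.6 131.8 131.7 131.5 131.5 131.7 131.5 131.6 132.1
 131.4 131.5 131.7 131.7 131.8 131.8 132.1]
```

{"api": "move_arm", "payload": {"series": [[[-1,0,0,0,0,0,0.3],[-0.5,0,0,0,0,0,0.3],[0,0,0,0,0,0,0.3]]]}}

```text
clock: 20.18
position: [587.0, -46.5, 30.8]
orientation: [[-0.974, -0.225, 0.0], [-0.225, 0.974, -0.0], [-0.0, -0.0, -1.0]]
force: [-3.6, -1.0, 0.8]
width: 59.7
finger_force: 1.7
```

{"api": "move_arm", "payload": {"series": [[[-1,0,0,0,0,0,0.3],[-0.5,0,0,0,0,0,0.3],[0,0,0,0,0,0,0.3]]]}}

```text
clock: 20.43
position: [587.3, -46.4, 30.8]
orientation: [[-0.974, -0.225, -0.002], [-0.225, 0.974, -0.0], [0.002, 0.0, -1.0]]
force: [-7.4, -1.5, 3.6]
width: 59.9
finger_force: 3.4
```

{"api": "move_arm", "payload": {"series": [[[-0.7,0,0,0,0,0,0.3],[0,0,0,0,0,0,0.3],[0,0,0,0,0,0,0.3]]]}}

```text
clock: 20.68
position: [587.4, -46.4, 30.7]
orientation: [[-0.974, -0.225, -0.003], [-0.225, 0.974, -0.001], [0.003, 0.0, -1.0]]
force: [-7.8, -2.4, 4.2]
width: 59.9
finger_force: 4.0
```

Run:
```python
from h import *
stat(); tray()
```

```text
20.6833 [587.4 -46.4  30.7] stn [122.6  -0.9] [[-0.974, -0.225, -0.003], [-0.225, 0.974, -0.001], [0.003, 0.0, -1.0]] [  1.8  41.3  -4.3 117.2   7.6  21.9  94.5] F [-8.2 -0.6] 4.2
rear x, slope [1.33345e+02 1.00000e-03] 19 [133.7 133.3 133.3 133.5 133.2 133.4 133.3 133.3 133.1 133.2 133.2 133.4
 133.6 133.2 133.5 133.2 133.  133.5 133.8]
```

{"api": "move_arm", "payload": {"series": [[[-1,0,0,0,0,0,0.3],[-1,0,0,0,0,0,0.3],[0,0,0,0,0,0,0.3],[0,0,0,0,0,0,0.3]]]}}

```text
clock: 21.07
position: [587.6, -46.3, 30.5]
orientation: [[-0.974, -0.225, -0.006], [-0.225, 0.974, -0.001], [0.006, 0.0, -1.0]]
force: [-11.7, -2.7, 7.5]
width: 60.2
finger_force: 6.1
```

Run:
```python
from h import *
stat(); tray()
```

```text
21.0667 [587.6 -46.3  30.5] stn [122.9  -0.9] [[-0.974, -0.225, -0.006], [-0.225, 0.974, -0.001], [0.006, 0.0, -1.0]] [  1.8  41.4  -4.2 117.1   7.6  22.2  94.5] F [-12.    0.1] 7.5
rear x, slope [1.33634e+02 3.00000e-03] 19 [133.7 133.6 133.8 133.4 133.6 133.7 133.4 133.6 133.7 133.7 133.6 133.6
 133.5 133.1 134.  133.6 133.9 133.8 133.8]
```

Solid stop, cassette square. Retracting.

{"api": "move_arm", "payload": {"series": [[[1,0,0,0,0,0,0.3],[2,0,0,0,0,0,0.3],[3,0,0,0,0,0,0.3],[5,0,0,0,0,0,0.3],[7,0,0,0,0,0,0.3],[7,0,0,0,0,0,0.3],[7,0,0,0,0,0,0.3],[7,0,0,0,0,0,0.3],[0,0,-7,0,0,0,0.3],[0,0,-15,0,0,0,0.3],[0,0,-20,0,0,0,0.3],[0,0,-20,0,0,0,0.3],[0,0,-20,0,0,0,0.3],[0,0,-20,0,0,0,0.3],[0,0,-20,0,0,0,0.3],[0,0,-10,0,0,0,0.3],[0,0,0,0,0,0,0.3],[0,0,0,0,0,0,0.3]]]}}

```text
clock: 22.62
position: [553.1, -54.4, 163.1]
orientation: [[-0.974, -0.225, 0.001], [-0.225, 0.974, -0.0], [-0.001, -0.0, -1.0]]
force: [0.3, -1.4, 0.4]
width: 59.6
finger_force: 0.0
```

Run:
```python
from h import *
stat(); c=cap('wrist'); t=cap('scene')
a=cv2.resize(c['img'],(400,300)); b=cv2.resize(t['img'][150:400,120:420],(400,300))
save(np.clip(np.hstack([a,b])*1.3,0,255).astype(np.uint8),'w6')
S=cloud(c)
m=(S[...,2]>24)&(S[...,2]<47)&(abs(S[...,1])<48)&(S[...,0]<145)&(S[...,0]>120); q=S[m]; print(len(q),np.polyfit(q[:,1],q[:,0],1))
```

```text
22.6167 [553.1 -54.4 163.1] stn [87.5 -0.9] [[-0.974, -0.225, 0.001], [-0.225, 0.974, -0.0], [-0.001, -0.0, -1.0]] [  4.6  28.1  -6.8 117.4   5.6  34.7  97. ] F [ 0.  -1.4] 0.4
1526 [-1.74331829e-03  1.34819916e+02]
```

View pics/w6.png

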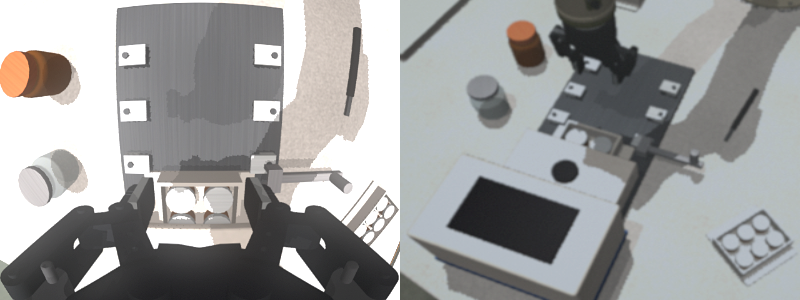

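The cassette sits straight in the tunnel (left image, rear edge at (200,172)), and the bolt is withdrawn (bar out to (345,185)). The jars and pen are undisturbed and the arm is clear, so I'm handing in.

```bash
python3 -c "
from plant import robot
print(robot.finish_job())"
```

```text
the job is handed in; nothing more can be done
None
```

The bolt is withdrawn by about 65 mm. The cassette was pushed square against a solid stop with its rear at station x ≈ 134 mm, at about 12 N. The jars and pen look undisturbed, and the job was handed in at about 23 s. The hand-in returned no verdict.

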